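Put the analyser's intake covers and check tiles away

TASK

Close the sampling bench for the night: set each black intake cover on the rinse pot of the same colour as its grip, its spigot inside and its disc lying flat on the rim. Lay the two check tiles squarely in the middle of the orange sloping rest, long side up the slope, the black one flat on the slope and the white one flat on top of it, both pushed down against the backstop. Let go of everything and leave the bottle standing where it is.

Things in the scene. Friction and masses are not known exactly. Their poses are not given: they have to be found in the camera images.
- cover_blue_center (a point): loose black intake cover with a blue cap on its stub grip and a blue ring round the grip's foot, 54 mm tall: from below, a tapered spigot 44 across, 8 high, a flat disc 80 across and 10 thick, and an upright round stub grip 28 across and 36 tall. The point is on its axis, half-way up: 27 above its underside, 9 above the disc's top face and 27 below the grip's top; z is its axis, up
- pot_blue_mouth (a point): blue round rinse pot, fixed to the bench, 40 mm high, 68 across outside and 60 inside at the mouth, open at the top. The point is the centre of the mouth, level with the rim; z is up. With a cover's spigot fully inside and its disc lying on the rim, the cover's point is 19 above this one
- cover_yellow_center (a point): loose black intake cover with a yellow cap on its stub grip and a yellow ring round the grip's foot, 54 mm tall: from below, a tapered spigot 44 across, 8 high, a flat disc 80 across and 10 thick, and an upright round stub grip 28 across and 36 tall. The point is on its axis, half-way up: 27 above its underside, 9 above the disc's top face and 27 below the grip's top; z is its axis, up
- pot_yellow_mouth (a point): yellow round rinse pot, fixed to the bench, 40 mm high, 68 across outside and 60 inside at the mouth, open at the top. The point is the centre of the mouth, level with the rim; z is up. With a cover's spigot fully inside and its disc lying on the rim, the cover's point is 19 above this one
- cover_green_center (a point): loose black intake cover with a green cap on its stub grip and a green ring round the grip's foot, 54 mm tall: from below, a tapered spigot 44 across, 8 high, a flat disc 80 across and 10 thick, and an upright round stub grip 28 across and 36 tall. The point is on its axis, half-way up: 27 above its underside, 9 above the disc's top face and 27 below the grip's top; z is its axis, up
- pot_green_mouth (a point): green round rinse pot, fixed to the bench, 40 mm high, 68 across outside and 60 inside at the mouth, open at the top. The point is the centre of the mouth, level with the rim; z is up. With a cover's spigot fully inside and its disc lying on the rim, the cover's point is 19 above this one
- tile_white_center (a point): loose white check tile, a flat plate 76 mm long (its x) by 52 wide (its y) by 10 thick (its z), lying flat on the bench. The point is its centre. Ends are interchangeable
- tile_black_center (a point): loose black check tile, a flat plate 76 mm long (its x) by 52 wide (its y) by 10 thick (its z), lying flat on the bench. The point is its centre. Ends are interchangeable
- shelf: orange shelf of the tile rest, fixed, 94 mm up the slope by 100 wide, no sides, sloping 20 degrees, low end towards the robot with a dark steel backstop across it, 26 above the face. Origin: on the face, midway across, where it meets the backstop; x up the slope, y across, z square out of the face. First tile's centre goes to x = 38, z = 5, the second to 38, 15. Tiles do not slide by themselves
- bottle: bystander: closed white bottle with a black cap, 56 mm across and 130 high, standing beyond the pots, to the left; origin at the centre of its underside

How it is judged:
By the outcome, as a careful person would: the job done as asked, in the order asked, and still so for the second after the job is handed in, with the robot touching nothing.
It also fails if it takes over 112 s, if anything falls off the work surface, if the arm or the gripper's body presses on something with over 40 N, if the wrist force passes 120 N, or if a joint passes its speed limit or range.

ROBOT

A 7-joint arm with a two-finger parallel gripper is mounted at the origin on the work surface. World frame = base frame: x ahead of the robot, y to its left, z up, the work surface at z = 0. Lengths are in m, angles in rad, forces in N, time in s.
With the tool pointing down it reaches from about 0.425 to 0.925 m from the base axis. Payload 6.8 kg.
Tool frame: the origin (TCP) lies midway between the tips of the shut fingers; the grasp point (between the pads) lies 19 mm behind it (robot.grip_point_offset is the distance from the TCP to the grasp point, in m); z points along the fingers, y is the direction in which the jaws open and shut (so a half turn about z gives the same grasp; the last joint's range is limited). The gripper opens to 85 mm and grips with 20 to 120 N. Pads are 22 mm wide; open, the fingers measure 114 mm over their backs; the gripper's body (76 mm by 85 mm) begins 54 mm behind the grasp point. The pads swing forward as they close: fully open they stand 13 mm farther back than shut.
Start: joints at [-1.262, 0.477, 0.022, 1.555, -0.011, 1.109, -0.083], TCP at [0.273, 0.617, 0.231] pointing down, gripper open.
Joint ranges: [-2.96, 2.96], [-0.34, 2.1], [-1.41, 1.46], [0.24, 2.44], [-1.37, 4.51], [0.17, 1.92], [-2.96, 2.96]. Speed limits (rad/s): [2.39, 2.39, 3.14, 3.14, 3.14, 3.14, 3.14].

INTERFACE

Orientations are given as a rotation vector (axis times angle).
In Python, from cell import robot gives the robot as it stands.
- The arm moves only by the shell command python3 -m pendant 'ROWS'. ROWS is JSON, a list of rows, each an object with "fingers": the opening in per cent of the stroke, from 0 (shut) to 100 (fully open); "dp": the shift along the world's x, y, z in cm, a list of three; "rotation": the turn, a rotation vector about the world's x, y, z in rad, a list of three. A call has 1 to 12 rows; each row is the pose to reach, as a shift and turn from the pose measured when the call began; what a row does not reach only later rows make up. A row lasts 1/8 s, in which the tool goes at most 62.5 mm and 10.7 degrees, less where a joint would pass 70% of its speed; a pose out of reach is approached as far as the arm can. A call with a gripper value outside its range is refused whole. The fingers move at their own pace and stop on an object; the grip force is fixed at half the most. Time passes only in rows, so rows that repeat a pose let the fingers close. It gives the time, the measured TCP pose, the force and the opening at its end, in the units of the state.
- robot.get_obs(): the state, without advancing time (a new reading comes with each control period).
- robot.snapshot(name): name is "side" or "top"; returns a dict with "color" (480x640x3 uint8, blue, green, red), "range_z" (480x640 float32, m along the optical axis (not along the pixel's ray), 0 where there is no reading), "camera_matrix" (3x3 intrinsics, pixels), "xyz" and "attitude" of the camera in the world. Camera axes: x right, y down, z forward; pixel columns grow to the right and rows downward; lengths in m; the calibration is good to about 2 mm. A picture is of the moment at which its call begins.
- robot.hand_in(): hands the job in, once; it reports no verdict.
The state is a dict: "time": time; "joint_positions": joint angles; "qvel": joint speeds; "joint_efforts": joint torques, N m; "tool_pos": TCP position; "tcp_rot": TCP orientation; "ft_force": force on the tool from outside, world axes, zero at the start; "torque": the same for the moment, N m; "gripper_width": finger opening in m.
Only numpy, scipy, OpenCV 4.12 (cv2) and the standard library are available. Lean on these libraries where they do the work, as an engineer would, in place of code of your own. Each camera call takes 0.05 s, during which the arm holds its last target. There are 200 camera calls.

## Working session

There is one attempt and no reset: what is moved stays moved. The work goes in short steps, Python scripts to look and compute and a shell command to move; the robot and the scene stay as the last step left them, time stands still between calls to the robot, and variables do not carry over. Pictures are saved under pics/ and viewed, about 12 in all and at most 16, crops included, and the job is handed in when it is done.

```bash
ls; mkdir -p pics
python3 - <<'E'
from cell import robot
import cv2,numpy as np
o=robot.get_obs();print({k:np.round(v,3) for k,v in o.items()})
for n in("top","side"):
    s=robot.snapshot(n);cv2.imwrite(f"pics/{n}0.png",s["color"]);np.savez(f"/tmp/{n}0.npz",**s)
    print(n,s["camera_matrix"],s["xyz"],s["attitude"])
E
```

```text
pics
{'time': np.float64(0.0), 'joint_positions': array([-1.262,  0.478,  0.022,  1.556, -0.012,  1.109, -0.083]), 'qvel': array([0.001, 0.   , 0.001, 0.001, 0.001, 0.001, 0.001]), 'joint_efforts': array([-0.0000e+00, -5.9645e+01,  1.6070e+00, -2.8121e+01,  1.2000e-02,
        9.0000e-03,  0.0000e+00]), 'tool_pos': array([0.273, 0.617, 0.23 ]), 'tcp_rot': array([-6.500e-01, -3.073e+00,  3.000e-03]), 'ft_force': array([ 0.088, -0.073, -0.317]), 'torque': array([0.002, 0.037, 0.032]), 'gripper_width': np.float64(0.085)}
top [[584.30511744   0.         316.59352907]
 [  0.         584.30511744 236.60178043]
 [  0.           0.           1.        ]] [0.52939062 0.0070892  1.32798326] [-2.17143763  2.22056284 -0.05805373]
side [[590.49134919   0.         306.48633853]
 [  0.         590.49134919 237.9094575 ]
 [  0.           0.           1.        ]] [ 0.58228716 -0.99880956  0.82492869] [-2.21727615  0.01280807 -0.03709327]
```

View pics/top0.png

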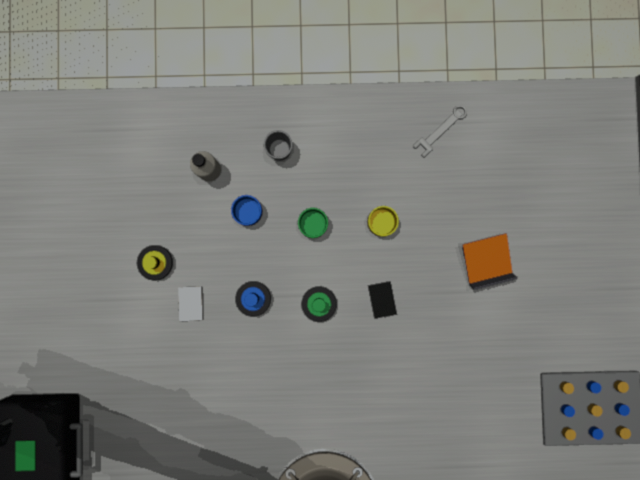

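View pics/side0.png

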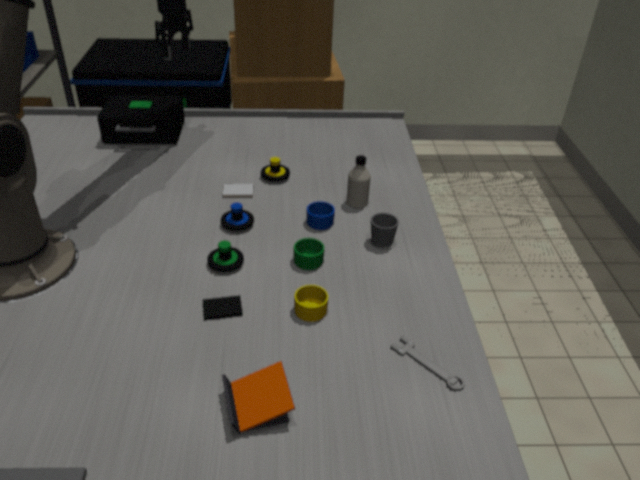

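```bash
cat > h.py <<'E'
import cv2,numpy as np
from scipy.spatial.transform import Rotation as R
from scipy.optimize import least_squares
HSV={'blue':((100,120,40),(125,255,255)),'green':((45,120,40),(85,255,255)),'yellow':((22,120,60),(35,255,255)),'orange':((5,150,80),(18,255,255))}
def load(n): 
    s=dict(np.load(n)); s['R']=R.from_rotvec(s['attitude']).as_matrix(); return s
def snap(n,f):
    from cell import robot
    s=robot.snapshot(n); np.savez(f"/tmp/{f}.npz",**s); cv2.imwrite(f"pics/{f}.png",s["color"])
    return load(f"/tmp/{f}.npz")
def ray(s,uv,z):
    uv=np.atleast_2d(uv).astype(float); K=s['camera_matrix']
    d=np.c_[(uv[:,0]-K[0,2])/K[0,0],(uv[:,1]-K[1,2])/K[1,1],np.ones(len(uv))]@s['R'].T
    return s['xyz']+d*((z-s['xyz'][2])/d[:,2])[:,None]
def cloud(s):
    v,u=np.mgrid[:480,:640]; K=s['camera_matrix']; d=s['range_z']
    return (np.stack([(u-K[0,2])/K[0,0]*d,(v-K[1,2])/K[1,1]*d,d],-1)@s['R'].T+s['xyz'])
def mask(s,c):
    return cv2.inRange(cv2.cvtColor(s['color'],cv2.COLOR_BGR2HSV),*HSV[c])
def circ(P,r=None):
    c0=P.mean(0); f=lambda p:np.hypot(*(P-p[:2]).T)-p[2]
    return least_squares(f,[*c0,r or .03],loss='soft_l1',f_scale=.001).x
def blobs(m,amin=40):
    cs,_=cv2.findContours(m,cv2.RETR_EXTERNAL,cv2.CHAIN_APPROX_NONE)
    return [c[:,0].astype(float) for c in cs if cv2.contourArea(c)>=amin]
E
python3 - <<'E'
from h import *
np.set_printoptions(precision=4,suppress=True)
T=load('/tmp/top0.npz');S=load('/tmp/side0.npz')
for n,s in(('top',T),('side',S)):
    P=cloud(s); dk=cv2.inRange(cv2.cvtColor(s['color'],cv2.COLOR_BGR2HSV),(0,0,0),(180,255,60))
    print(n)
    X=P[...,0];Y=P[...,1];Z=P[...,2]
    for c in('blue','green','yellow'):
        for b in blobs(mask(s,c)):
            m=b.mean(0); w=ray(s,m,.03)[0]
            if not(.38<w[0]<.9 and abs(w[1])<.5):continue
            print(c,'px',m,'area',cv2.contourArea(b.astype(np.int32)),'ray z.04',ray(s,m,.04)[0,:2],'circ@.04',circ(ray(s,b,.04)[:,:2]),
             'zmax',np.nanpercentile(Z[b[:,1].astype(int),b[:,0].astype(int)],[5,50,95]))
            near=(np.hypot(X-w[0],Y-w[1])<.06)
            top=near&(Z>.048)&(Z<.062); 
            if top.sum()>5: print('   z>.048 centroid',P[top].mean(0),top.sum())
            rim=near&(Z>.034)&(Z<.046)
            if rim.sum()>20: print('   rimfit',circ(P[rim][:,:2]),rim.sum())
    for b in blobs(dk,60):
        w=ray(s,b,.014)[:,:2]; m=w.mean(0)
        if .38<m[0]<.9 and abs(m[1])<.5:
            r=cv2.minAreaRect(b.astype(np.float32)); print('dark',b.mean(0),'disc fit@.018',circ(ray(s,b,.018)[:,:2],.04))
            rr=cv2.minAreaRect((ray(s,b,.010)[:,:2]*1000).astype(np.float32));print('   rect mm',rr)
    hsv=cv2.cvtColor(s['color'],cv2.COLOR_BGR2HSV); wt=cv2.inRange(hsv,(0,0,195),(180,40,255))
    for b in blobs(wt,100):
        m=ray(s,b,.01)[:,:2].mean(0)
        if .38<m[0]<.6 and 0<m[1]<.4: print('white',b.mean(0),cv2.minAreaRect((ray(s,b,.010)[:,:2]*1000).astype(np.float32)))
    mo=cv2.erode(mask(s,'orange'),np.ones((3,3)))>0; mo&=(np.hypot(X-.47,Y+.37)<.12)
    Q=P[mo]; c=np.median(Q,0); u,d,vt=np.linalg.svd(Q-Q.mean(0),full_matrices=False); nn=vt[2]*np.sign(vt[2,2])
    print('shelf',c,len(Q),'normal',nn,'tilt',np.degrees(np.arccos(nn[2])),'yaw',np.degrees(np.arctan2(-nn[1],-nn[0])),'rms',d[2]/len(Q)**.5)
    ux=np.array([-nn[0],-nn[1],0]);ux/=np.linalg.norm(ux); uy=np.cross(nn,[*ux[:2],0]);uy/=np.linalg.norm(uy);ux=np.cross(uy,nn)
    mb=max(blobs(mask(s,'orange'),100),key=lambda b:-np.hypot(*(ray(s,b.mean(0),.03)[0,:2]-[.47,-.37])))
    dd=ray(s,mb,0)-s['xyz']; t=((Q.mean(0)-s['xyz'])@nn)/(dd@nn); B=s['xyz']+dd*t[:,None]
    loc=np.c_[(B-Q.mean(0))@ux,(B-Q.mean(0))@uy]
    r=cv2.minAreaRect((loc*1000).astype(np.float32)); print('rect in plane',r,'centre world',Q.mean(0)+ux*r[0][0]/1e3+uy*r[0][1]/1e3,'ux',ux,'uy',uy)
    bt=(Z<.003)&(Z>-.01)&(X>.4)&(X<.8)&(abs(Y)<.4);print('bench z',Z[(X>.4)&(X<.8)&(abs(Y)<.4)&(abs(Z)<.015)].mean())
    bo=(Z>.07)&(Z<.14)&(np.hypot(X-.68,Y-.24)<.1); print('bottle',P[bo].mean(0),bo.sum())
E
```

```text
top
blue px [252.4265 298.5294] area 436.0 ray z.04 [0.4626 0.1483] circ@.04 [0.4627 0.1484 0.0258] zmax [0.0146 0.0182 0.0218]
   z>.048 centroid [0.4621 0.1503 0.0545] 135
blue px [246.381 210.   ] area 685.0 ray z.04 [0.6579 0.1584] circ@.04 [0.6579 0.1586 0.0327] zmax [0.0159 0.0403 0.0453]
   rimfit [0.659  0.1596 0.0317] 175
green px [318.5758 303.9545] area 420.0 ray z.04 [0.4475 0.0034] circ@.04 [0.4477 0.0032 0.0253] zmax [0.0147 0.019  0.0238]
   z>.048 centroid [0.4465 0.0033 0.0548] 131
green px [312.8171 222.561 ] area 646.0 ray z.04 [0.6268 0.0121] circ@.04 [0.6268 0.0125 0.0318] zmax [0.0353 0.0403 0.0446]
   rimfit [0.6275 0.0129 0.0317] 172
yellow px [153.5294 262.4118] area 441.0 ray z.04 [0.5467 0.3646] circ@.04 [0.5469 0.3646 0.0261] zmax [0.0153 0.019  0.0238]
   z>.048 centroid [0.5474 0.3693 0.0556] 140
yellow px [382.7412 221.0588] area 695.5 ray z.04 [ 0.6267 -0.1425] circ@.04 [ 0.627  -0.1426  0.033 ] zmax [-0.0005  0.0397  0.044 ]
   rimfit [ 0.6279 -0.1425  0.0317] 184
dark [318.9792 303.9896] disc fit@.018 [0.4461 0.0025 0.0379]
   rect mm ((445.536743164
[... 5454 characters left out ...]
  rect mm ((546.4083862304688, 394.9880065917969), (32.75872802734375, 42.69870376586914), 0.9143254160881042)
dark [360.1562 161.    ] disc fit@.018 [0.7796 0.4237 0.0243]
   rect mm ((783.2677001953125, 436.9560241699219), (57.88799285888672, 25.22269630432129), 84.8698959350586)
shelf [ 0.5388 -0.3799  0.0316] 2508 normal [-0.3352 -0.0758  0.9391] tilt 20.09914377352235 yaw 12.738401162372128 rms 0.0014031186825782813
rect in plane ((0.5865097045898438, 1.5798072814941406), (94.46617126464844, 100.51102447509766), 0.1753399819135666) centre world [ 0.5389 -0.3775  0.0317] ux [0.916  0.2071 0.3436] uy [-0.2205  0.9754  0.    ]
bench z 0.0004009367570758757
bottle [0.7538 0.2331 0.0973] 443
```

```bash
python3 - <<'E'
from h import *
T=load('/tmp/top0.npz')
g=cv2.cvtColor(T['color'],cv2.COLOR_BGR2GRAY)[275:330,165:216]
_,m=cv2.threshold(g,0,255,cv2.THRESH_OTSU+cv2.THRESH_BINARY); print(_)
b=max(blobs(m),key=len)+[165,275]
print(b.mean(0),cv2.minAreaRect((ray(T,b,.010)[:,:2]*1000).astype(np.float32)))
E
R='{"fingers":100,"dp":[27.4,-24.9,-8],"rotation":[0,0,-0.56]}'; python3 -m pendant '[{"fingers":100,"dp":[27.4,-24.9,-8],"rotation":[0,0,-0.56]},{"fingers":100,"dp":[27.4,-24.9,-8],"rotation":[0,0,-0.56]},{"fingers":100,"dp":[27.4,-24.9,-8],"rotation":[0,0,-0.56]},{"fingers":100,"dp":[27.4,-24.9,-8],"rotation":[0,0,-0.56]},{"fingers":100,"dp":[27.4,-24.9,-8],"rotation":[0,0,-0.56]},{"fingers":100,"dp":[27.4,-24.9,-8],"rotation":[0,0,-0.56]},{"fingers":100,"dp":[27.4,-24.9,-8],"rotation":[0,0,-0.56]},{"fingers":100,"dp":[27.4,-24.9,-8],"rotation":[0,0,-0.56]},{"fingers":100,"dp":[27.4,-24.9,-8],"rotation":[0,0,-0.56]}]'
python3 -c "
from cell import robot;print(robot.get_obs()['joint_positions'])"
```

```text
144.0
[189.40952381 303.25714286] ((454.0301513671875, 292.8876953125), (74.91602325439453, 50.72808074951172), 2.2860019207000732)
time: 1.23
tool_pos: [0.5456, 0.3697, 0.1505]
tcp_rot: [-1.469, -2.775, 0.001]
ft_force: [-0.3, -0.4, -0.9]
gripper_width: 0.0853
[-0.83112941  0.53569355  0.19857566  1.67815092 -0.12639113  0.94182948
  0.01193368]
```

```bash
python3 -m pendant '[{"fingers":100,"dp":[0.1,-0.1,-6],"rotation":[0,0,0]},{"fingers":100,"dp":[0.1,-0.1,-10],"rotation":[0,0,0]},{"fingers":100,"dp":[0.1,-0.1,-12.4],"rotation":[0,0,0]},{"fingers":100,"dp":[0.1,-0.1,-12.4],"rotation":[0,0,0]},{"fingers":0,"dp":[0.1,-0.1,-12.4],"rotation":[0,0,0]},{"fingers":0,"dp":[0.1,-0.1,-12.4],"rotation":[0,0,0]},{"fingers":0,"dp":[0.1,-0.1,-12.4],"rotation":[0,0,0]},{"fingers":0,"dp":[0.1,-0.1,-12.4],"rotation":[0,0,0]},{"fingers":0,"dp":[0.1,-0.1,-12.4],"rotation":[0,0,0]},{"fingers":0,"dp":[0.1,-0.1,-12.4],"rotation":[0,0,0]}]'
```

```text
time: 2.48
tool_pos: [0.5471, 0.3691, 0.0277]
tcp_rot: [-1.47, -2.775, -0.001]
ft_force: [-1.2, -0.0, 6.2]
gripper_width: 0.0264
```

```bash
python3 -m pendant '[{"fingers":0,"dp":[0,0,5],"rotation":[0,0,0]},{"fingers":0,"dp":[0,0,11],"rotation":[0,0,0]},{"fingers":0,"dp":[2,-6,15],"rotation":[0,0,-0.1]},{"fingers":0,"dp":[4,-11,15],"rotation":[0,0,-0.2]},{"fingers":0,"dp":[5,-17,15],"rotation":[0,0,-0.3]},{"fingers":0,"dp":[6,-23,15],"rotation":[0,0,-0.4]},{"fingers":0,"dp":[7,-29,15],"rotation":[0,0,-0.5]},{"fingers":0,"dp":[8,-35,15],"rotation":[0,0,-0.6]},{"fingers":0,"dp":[8.1,-41,15],"rotation":[0,0,-0.6]},{"fingers":0,"dp":[8.1,-47,15],"rotation":[0,0,-0.6]},{"fingers":0,"dp":[8.1,-51.3,15],"rotation":[0,0,-0.6]},{"fingers":0,"dp":[8.1,-51.3,15],"rotation":[0,0,-0.6]}]'
python3 - <<'E'
from h import *
np.set_printoptions(precision=4,suppress=True)
from cell import robot
o=robot.get_obs();tp=o['tool_pos'];print(tp,o['ft_force'],o['gripper_width'])
for n in('top','side'):
    s=snap(n,n+'1');P=cloud(s);m=mask(s,'yellow')>0
    near=np.hypot(P[...,0]-tp[0],P[...,1]-tp[1])<.06
    # disc: dark band at disc-top height
    for b in blobs(mask(s,'yellow'),30): print(n,b.mean(0))
    dz=P[...,2]-tp[2]
    d=near&(dz<-.002)&(dz>-.022); print('disc',d.sum(),circ(P[d][:,:2],.04),P[d].mean(0))
im=cv2.imread('pics/side1.png')[120:400,180:500];cv2.imwrite('pics/side1c.png',cv2.resize(im,None,fx=2,fy=2))
E
```

```text
time: 3.98
tool_pos: [0.6268, -0.1497, 0.178]
tcp_rot: [2.233, 2.209, -0.002]
ft_force: [-1.0, 0.4, -1.4]
gripper_width: 0.0261
[ 0.6268 -0.1497  0.178 ] [-0.9733  0.4232 -1.3535] 0.026113815085639983
top [373.0179 223.3214]
top [381.9655 214.7586]
disc 246 [ 0.6229 -0.18    0.0631] [ 0.6309 -0.1197  0.1688]
side [310.5185 302.6481]
side [312.942  246.7101]
side [313.3488 229.8837]
disc 757 [ 0.6279 -0.1474  0.0315] [ 0.6272 -0.1618  0.1673]
```

View pics/side1c.png

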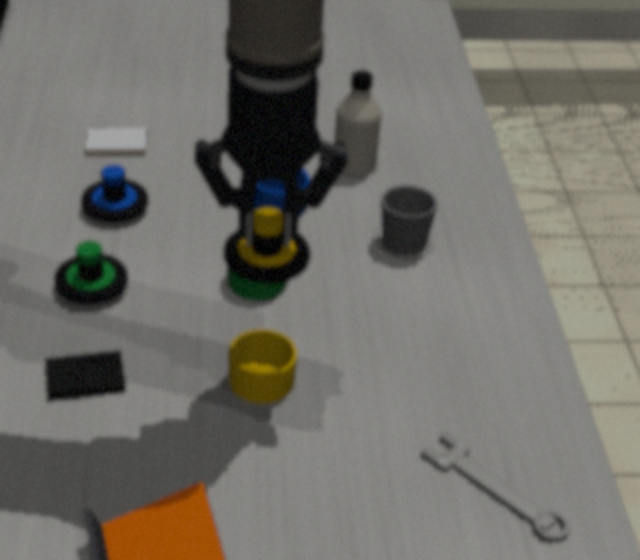

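```bash
python3 -m pendant '[{"fingers":0,"dp":[0.1,0.55,0],"rotation":[0,0,0]},{"fingers":0,"dp":[0.1,0.55,-5],"rotation":[0,0,0]},{"fingers":0,"dp":[0.1,0.55,-9],"rotation":[0,0,0]},{"fingers":0,"dp":[0.1,0.55,-10.5],"rotation":[0,0,0]},{"fingers":0,"dp":[0.1,0.55,-11.3],"rotation":[0,0,0]},{"fingers":0,"dp":[0.1,0.55,-11.6],"rotation":[0,0,0]},{"fingers":0,"dp":[0.1,0.55,-11.8],"rotation":[0,0,0]},{"fingers":0,"dp":[0.1,0.55,-11.8],"rotation":[0,0,0]}]'; python3 -c "
from h import *;snap('side','side2')"
```

```text
time: 5.08
tool_pos: [0.6293, -0.1384, 0.0603]
tcp_rot: [-2.225, -2.216, -0.003]
ft_force: [0.3, -0.4, -1.2]
gripper_width: 0.0259
```

```bash
python3 -m pendant '[{"fingers":0,"dp":[-0.15,-0.55,0],"rotation":[0,0,0]},{"fingers":0,"dp":[-0.15,-0.55,-0.1],"rotation":[0,0,0]},{"fingers":0,"dp":[-0.15,-0.55,-0.15],"rotation":[0,0,0]},{"fingers":0,"dp":[-0.15,-0.55,-0.15],"rotation":[0,0,0]}]'
python3 - <<'E'
from h import *
s=snap('side','side3')
P=cloud(s)
im=s['color'][200:340,250:380];cv2.imwrite('pics/side3c.png',cv2.resize(im,None,fx=5,fy=4))
E
```

```text
time: 5.62
tool_pos: [0.6277, -0.1452, 0.0597]
tcp_rot: [-2.227, -2.215, -0.002]
ft_force: [-3.2, -1.1, 6.5]
gripper_width: 0.0261
```

View pics/side3c.png

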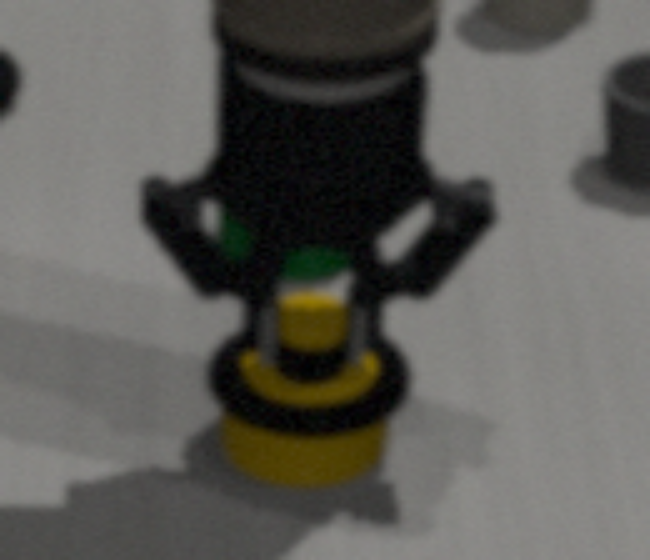

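```bash
python3 -m pendant '[{"fingers":80,"dp":[0,0,0],"rotation":[0,0,0]},{"fingers":80,"dp":[0,0,0],"rotation":[0,0,0]},{"fingers":80,"dp":[0,0,0],"rotation":[0,0,0]},{"fingers":90,"dp":[0,0,5],"rotation":[0,0,0]},{"fingers":90,"dp":[0,0,9],"rotation":[0,0,0]},{"fingers":90,"dp":[-3,6,9],"rotation":[0,0,0]},{"fingers":90,"dp":[-6,11,9],"rotation":[0,0,0]},{"fingers":90,"dp":[-9,17,9],"rotation":[0,0,0]},{"fingers":90,"dp":[-12,22,9],"rotation":[0,0,0]},{"fingers":90,"dp":[-16.6,29.4,9],"rotation":[0,0,0]},{"fingers":90,"dp":[-16.6,29.4,9],"rotation":[0,0,0]},{"fingers":90,"dp":[-16.6,29.4,9],"rotation":[0,0,0]}]'
python3 - <<'E'
from h import *
from cell import robot
np.set_printoptions(precision=4,suppress=True)
s=snap('side','side4');P=cloud(s)
for z0,z1,r in((.051,.0635,.04),(.07,.1,.014)):
    d=(np.hypot(P[...,0]-.6277,P[...,1]+.145)<.05)&(P[...,2]>z0)&(P[...,2]<z1); Q=P[d]; print(d.sum(),circ(Q[:,:2],r),Q.mean(0))
d=(np.hypot(P[...,0]-.6277,P[...,1]+.145)<.038)&(P[...,2]>.052)&(P[...,2]<.066);Q=P[d];A=np.c_[Q[:,:2]-Q[:,:2].mean(0),np.ones(len(Q))];print('plane',np.linalg.lstsq(A,Q[:,2],rcond=None)[0])
o=robot.get_obs();print(o['tool_pos'],o['joint_positions'])
E
```

```text
time: 7.18
tool_pos: [0.4606, 0.151, 0.1497]
tcp_rot: [-2.221, -2.22, -0.003]
ft_force: [-0.1, 0.0, -0.9]
gripper_width: 0.0772
230 [ 0.6273 -0.1358  0.0258] [ 0.6269 -0.1532  0.0535]
197 [ 0.6281 -0.1469  0.0113] [ 0.6282 -0.1492  0.0828]
plane [ 0.0234 -0.0605  0.0561]
[0.4616 0.1493 0.1498] [-0.7689  0.2804  0.387   2.1012 -0.1496  0.7837 -0.2928]
```

Yellow is seated flat. Blue next: descend to z≈0.027 and grip.

```bash
python3 -m pendant '[{"fingers":90,"dp":[0,0,-6],"rotation":[0,0,0]},{"fingers":90,"dp":[0,0,-10],"rotation":[0,0,0]},{"fingers":90,"dp":[0,0,-12.4],"rotation":[0,0,0]},{"fingers":90,"dp":[0,0,-12.4],"rotation":[0,0,0]},{"fingers":0,"dp":[0,0,-12.4],"rotation":[0,0,0]},{"fingers":0,"dp":[0,0,-12.4],"rotation":[0,0,0]},{"fingers":0,"dp":[0,0,-12.4],"rotation":[0,0,0]},{"fingers":0,"dp":[0,0,-12.4],"rotation":[0,0,0]},{"fingers":0,"dp":[0,0,-12.4],"rotation":[0,0,0]},{"fingers":0,"dp":[0,0,-12.4],"rotation":[0,0,0]}]'
```

```text
time: 8.48
tool_pos: [0.4623, 0.1496, 0.027]
tcp_rot: [2.225, 2.218, 0.006]
ft_force: [-0.7, -1.6, 9.1]
gripper_width: 0.0262
```

```bash
python3 -m pendant '[{"fingers":0,"dp":[0,0,5],"rotation":[0,0,0]},{"fingers":0,"dp":[0,0,9],"rotation":[0,0,0]},{"fingers":0,"dp":[6,0.3,9],"rotation":[0,0,0]},{"fingers":0,"dp":[12,0.6,9],"rotation":[0,0,0]},{"fingers":0,"dp":[18,0.9,9],"rotation":[0,0,0]},{"fingers":0,"dp":[19.6,0.9,9],"rotation":[0,0,0]},{"fingers":0,"dp":[19.6,0.9,9],"rotation":[0,0,0]},{"fingers":0,"dp":[19.6,0.9,9],"rotation":[0,0,0]},{"fingers":0,"dp":[19.6,0.9,5],"rotation":[0,0,0]},{"fingers":0,"dp":[19.6,0.9,4],"rotation":[0,0,0]},{"fingers":0,"dp":[19.6,0.9,3.6],"rotation":[0,0,0]},{"fingers":0,"dp":[19.6,0.9,3.6],"rotation":[0,0,0]}]'
```

```text
time: 9.98
tool_pos: [0.6586, 0.1587, 0.0639]
tcp_rot: [2.225, 2.217, 0.007]
ft_force: [0.2, -0.4, -0.4]
gripper_width: 0.0265
```

```bash
python3 -m pendant '[{"fingers":0,"dp":[0,0,-0.3],"rotation":[0,0,0]},{"fingers":0,"dp":[0,0,-0.5],"rotation":[0,0,0]},{"fingers":0,"dp":[0,0,-0.5],"rotation":[0,0,0]}]'; python3 -m pendant '[{"fingers":80,"dp":[0,0,0],"rotation":[0,0,0]},{"fingers":80,"dp":[0,0,0],"rotation":[0,0,0]},{"fingers":80,"dp":[0,0,0],"rotation":[0,0,0]},{"fingers":90,"dp":[0,0,5],"rotation":[0,0,0]},{"fingers":90,"dp":[0,0,9],"rotation":[0,0,0]},{"fingers":90,"dp":[-6,-4,9],"rotation":[0,0,0]},{"fingers":90,"dp":[-12,-8,9],"rotation":[0,0,0]},{"fingers":90,"dp":[-18,-12,9],"rotation":[0,0,0]},{"fingers":90,"dp":[-21.2,-15.6,9],"rotation":[0,0,0]},{"fingers":90,"dp":[-21.2,-15.6,9],"rotation":[0,0,0]},{"fingers":90,"dp":[-21.2,-15.6,9],"rotation":[0,0,0]},{"fingers":90,"dp":[-21.2,-15.6,9],"rotation":[0,0,0]}]'
```

```text
time: 10.35
tool_pos: [0.6589, 0.1587, 0.0592]
tcp_rot: [2.224, 2.217, 0.008]
ft_force: [0.6, 0.3, -0.2]
gripper_width: 0.0263
time: 11.85
tool_pos: [0.4486, 0.0039, 0.1496]
tcp_rot: [2.222, 2.218, 0.01]
ft_force: [0.6, 0.3, -0.9]
gripper_width: 0.0767
```

```bash
python3 -m pendant '[{"fingers":90,"dp":[-0.2,-0.15,-6],"rotation":[0,0,0]},{"fingers":90,"dp":[-0.2,-0.15,-10],"rotation":[0,0,0]},{"fingers":90,"dp":[-0.2,-0.15,-12.4],"rotation":[0,0,0]},{"fingers":90,"dp":[-0.2,-0.15,-12.4],"rotation":[0,0,0]},{"fingers":0,"dp":[-0.2,-0.15,-12.4],"rotation":[0,0,0]},{"fingers":0,"dp":[-0.2,-0.15,-12.4],"rotation":[0,0,0]},{"fingers":0,"dp":[-0.2,-0.15,-12.4],"rotation":[0,0,0]},{"fingers":0,"dp":[-0.2,-0.15,-12.4],"rotation":[0,0,0]},{"fingers":0,"dp":[-0.2,-0.15,-12.4],"rotation":[0,0,0]},{"fingers":0,"dp":[-0.2,-0.15,-12.4],"rotation":[0,0,0]}]'
```

```text
time: 13.1
tool_pos: [0.4473, 0.0027, 0.0267]
tcp_rot: [2.222, 2.218, 0.013]
ft_force: [-1.8, 0.7, 7.5]
gripper_width: 0.0263
```

```bash
python3 -m pendant '[{"fingers":0,"dp":[0,0,5],"rotation":[0,0,0]},{"fingers":0,"dp":[0,0,9],"rotation":[0,0,0]},{"fingers":0,"dp":[6,0.3,9],"rotation":[0,0,0]},{"fingers":0,"dp":[12,0.6,9],"rotation":[0,0,0]},{"fingers":0,"dp":[18,0.9,9],"rotation":[0,0,0]},{"fingers":0,"dp":[18,0.9,9],"rotation":[0,0,0]},{"fingers":0,"dp":[18,0.9,9],"rotation":[0,0,0]},{"fingers":0,"dp":[18,0.9,9],"rotation":[0,0,0]},{"fingers":0,"dp":[18,0.9,5],"rotation":[0,0,0]},{"fingers":0,"dp":[18,0.9,4],"rotation":[0,0,0]},{"fingers":0,"dp":[18,0.9,3.6],"rotation":[0,0,0]},{"fingers":0,"dp":[18,0.9,3.6],"rotation":[0,0,0]}]'
```

```text
time: 14.6
tool_pos: [0.6276, 0.0116, 0.0635]
tcp_rot: [2.221, 2.217, 0.014]
ft_force: [-0.6, -0.3, -1.1]
gripper_width: 0.0261
```

```bash
python3 -m pendant '[{"fingers":0,"dp":[0,0,-0.3],"rotation":[0,0,0]},{"fingers":0,"dp":[0,0,-0.5],"rotation":[0,0,0]},{"fingers":0,"dp":[0,0,-0.5],"rotation":[0,0,0]}]'; python3 -m pendant '[{"fingers":80,"dp":[0,0,0],"rotation":[0,0,0]},{"fingers":80,"dp":[0,0,0],"rotation":[0,0,0]},{"fingers":80,"dp":[0,0,0],"rotation":[0,0,0]},{"fingers":85,"dp":[0,0,5],"rotation":[0,0,0]},{"fingers":85,"dp":[0,0,9],"rotation":[0,0,-0.18]},{"fingers":85,"dp":[-6,-5,9],"rotation":[0,0,-0.36]},{"fingers":85,"dp":[-12,-10,9],"rotation":[0,0,-0.54]},{"fingers":85,"dp":[-17.5,-15.3,9],"rotation":[0,0,-0.72]},{"fingers":85,"dp":[-17.5,-15.3,9],"rotation":[0,0,-0.9]},{"fingers":85,"dp":[-17.5,-15.3,9],"rotation":[0,0,-1.08]},{"fingers":85,"dp":[-17.5,-15.3,9],"rotation":[0,0,-1.26]},{"fingers":85,"dp":[-17.5,-15.3,9],"rotation":[0,0,-1.4]}]'
python3 - <<'E'
from h import *
from cell import robot
np.set_printoptions(precision=4,suppress=True)
s=snap('top','top5');o=robot.get_obs();M=R.from_rotvec(o['tcp_rot']).as_matrix();print(o['tool_pos'],'z',M[:,2],'jaw',np.degrees(np.arctan2(M[1,1],M[0,1])),o['joint_positions'])
E
```

```text
time: 14.98
tool_pos: [0.6281, 0.0116, 0.0589]
tcp_rot: [2.221, 2.217, 0.015]
ft_force: [-0.6, 0.2, 0.2]
gripper_width: 0.0263
time: 16.48
tool_pos: [0.4531, -0.1414, 0.1491]
tcp_rot: [3.122, 0.256, 0.009]
ft_force: [0.5, -0.4, 0.4]
gripper_width: 0.0729
[ 0.4531 -0.1412  0.1489] z [ 0.0059 -0.0087 -0.9999] jaw -80.8901168924157 [-0.5775  0.3579  0.9112  2.1505 -0.3883  0.796  -0.8336]
```

View pics/top5.png

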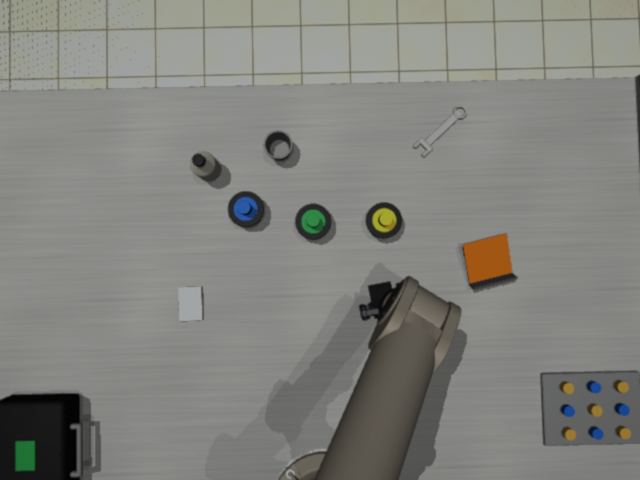

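```bash
python3 -m pendant '[{"fingers":80,"dp":[0,0,-6],"rotation":[0.009,0.006,0.01]},{"fingers":80,"dp":[0,0,-10],"rotation":[0.009,0.006,0.01]},{"fingers":80,"dp":[0,0,-13.5],"rotation":[0.009,0.006,0.01]},{"fingers":80,"dp":[0,0,-15],"rotation":[0.009,0.006,0.01]},{"fingers":80,"dp":[0,0,-15],"rotation":[0.009,0.006,0.01]},{"fingers":0,"dp":[0,0,-15],"rotation":[0.009,0.006,0.01]},{"fingers":0,"dp":[0,0,-15],"rotation":[0.009,0.006,0.01]},{"fingers":0,"dp":[0,0,-15],"rotation":[0.009,0.006,0.01]},{"fingers":0,"dp":[0,0,-15],"rotation":[0.009,0.006,0.01]}]'
python3 - <<'E'
from h import *
from cell import robot
np.set_printoptions(precision=4,suppress=True)
o=robot.get_obs();M=R.from_rotvec(o['tcp_rot']).as_matrix();print(o['tool_pos'],'z',M[:,2],'jaw',np.degrees(np.arctan2(M[1,1],M[0,1])))
T=load('/tmp/top5.npz');hsv=cv2.cvtColor(T['color'],cv2.COLOR_BGR2HSV);dk=cv2.inRange(hsv,(0,0,0),(180,255,60))
S=snap('side','side6');
for n,s in(('top',T),('side',S)):
  P=cloud(s)
  for c,w in(('blue',(.6589,.1587)),('green',(.6281,.0116)),('yellow',(.6277,-.1452))):
    K=s['camera_matrix'];pc=s['R'].T@(np.array([*w,.058])-s['xyz']);uv=(K@pc/pc[2])[:2]
    m=cv2.bitwise_or(dk,mask(T,c)) if n=='top' else cv2.bitwise_or(cv2.inRange(cv2.cvtColor(s['color'],cv2.COLOR_BGR2HSV),(0,0,0),(180,255,60)),0*dk)
    for b in blobs(m,100):
      if np.hypot(*(b.mean(0)-uv))<8: print(n,c,circ(ray(s,b,.058)[:,:2],.04)-[*w,0])
    d=(np.hypot(P[...,0]-w[0],P[...,1]-w[1])<.038)&(P[...,2]>.05)&(P[...,2]<.066);Q=P[d]
    A=np.c_[Q[:,:2]-Q[:,:2].mean(0),np.ones(len(Q))];print('  plane',np.linalg.lstsq(A,Q[:,2],rcond=None)[0],len(Q))
    d=(np.hypot(P[...,0]-w[0],P[...,1]-w[1])<.03)&(P[...,2]>.088)&(P[...,2]<.1);print('  cap',P[d].mean(0)-[*w,.094],d.sum())
E
```

```text
time: 17.65
tool_pos: [0.454, -0.1415, 0.0005]
tcp_rot: [-3.13, -0.266, -0.004]
ft_force: [-2.2, -0.2, 5.8]
gripper_width: 0.0499
[ 0.454  -0.1415  0.0005] z [ 0.0025  0.0003 -1.    ] jaw -80.30181533835349
top blue [-0.0013 -0.0017  0.0382]
  plane [-0.0037 -0.0049  0.0527] 551
  cap [ 0.0009  0.0004 -0.0043] 46
top green [-0.0006 -0.0002  0.0377]
  plane [-0.0028 -0.0041  0.0525] 544
  cap [-0.0004  0.0005 -0.0044] 57
top yellow [-0.001   0.0029  0.038 ]
  plane [0.0006 0.0051 0.0526] 513
  cap [ 0.0012  0.0017 -0.0041] 54
  plane [-0.0128 -0.0237  0.0533] 223
  cap [-0.0001 -0.0065 -0.0049] 7
  plane [ 0.0214 -0.0251  0.0533] 279
  cap [-0.0026 -0.0009 -0.0055] 8
  plane [ 0.0053 -0.0154  0.0526] 383
  cap [-0.0023  0.0004 -0.0054] 10
```

```bash
cat > shelf.py <<'E'
from h import *
from cell import robot
np.set_printoptions(precision=4,suppress=True)
a,t=np.radians(12.9),np.radians(20)
ux=np.array([np.cos(t)*np.cos(a),np.cos(t)*np.sin(a),np.sin(t)]);uy=np.array([-np.sin(a),np.cos(a),0]);n=np.cross(ux,uy)
C=np.array([.5388,-.3765,.0313]);O=C-.047*ux
G=np.stack([np.cross(-uy,-n),-uy,-n],1)
def rep(targets):
    o=robot.get_obs();M=R.from_rotvec(o['tcp_rot']).as_matrix();p=o['tool_pos'];d=p-O
    print('tcp',p,'in shelf mm',np.array([d@ux,d@uy,d@n])*1e3,'F shelf',[o['ft_force']@v for v in(ux,uy,n)],'w',o['gripper_width'])
    print('turn',R.from_matrix(G@M.T).as_rotvec(),'q',o['joint_positions'])
    for x,y,z in targets: print((x,y,z),'dp cm',(O+(x*ux+y*uy+z*n)/1e3-p)*100)
E
python3 -c "
from shelf import *
rep([(50,0,60),(50,0,20),(50,0,2.5)])"
```

```text
tcp [ 0.454  -0.1415  0.0005] in shelf mm [  8.0983 248.0317 -18.5964] F shelf [np.float64(-0.3949874486390895), np.float64(0.06680146348852097), np.float64(5.363511806095787)] w 0.04978580692018327
turn [ 0.068  -0.3399  0.0553] q [-0.2936  0.6137  0.5869  2.211  -0.7168  0.5082 -0.5472]
(50, 0, 60) dp cm [  6.7551 -23.8983   8.8188]
(50, 0, 20) dp cm [  8.0886 -23.5928   5.06  ]
(50, 0, 2.5) dp cm [  8.6721 -23.4592   3.4155]
```

```bash
python3 -m pendant '[{"fingers":0,"dp":[0,0,5],"rotation":[0,0,0]},{"fingers":0,"dp":[0,0,11],"rotation":[0,0,0]},{"fingers":0,"dp":[1,-5,13],"rotation":[0.02,-0.08,0.01]},{"fingers":0,"dp":[2,-10,13],"rotation":[0.035,-0.17,0.03]},{"fingers":0,"dp":[4,-15,13],"rotation":[0.05,-0.25,0.04]},{"fingers":0,"dp":[6,-20,13],"rotation":[0.068,-0.34,0.055]},{"fingers":0,"dp":[6.8,-23.9,11],"rotation":[0.068,-0.34,0.055]},{"fingers":0,"dp":[6.8,-23.9,8.8],"rotation":[0.068,-0.34,0.055]},{"fingers":0,"dp":[6.8,-23.9,8.8],"rotation":[0.068,-0.34,0.055]},{"fingers":0,"dp":[6.8,-23.9,8.8],"rotation":[0.068,-0.34,0.055]}]'
python3 - <<'E'
from shelf import *
for n_ in('side','top'):snap(n_,n_+'7')
rep([(50,0,20),(50,0,3),(50,0,1.5)])
im=cv2.imread('pics/side7.png')[270:460,150:400];cv2.imwrite('pics/side7c.png',cv2.resize(im,None,fx=3,fy=3))
E
```

```text
time: 18.95
tool_pos: [0.5225, -0.3801, 0.0899]
tcp_rot: [-3.037, -0.345, -0.537]
ft_force: [-0.1, 0.2, -1.0]
gripper_width: 0.0497
tcp [ 0.5228 -0.3801  0.09  ] in shelf mm [51.6826  0.0391 60.7883] F shelf [np.float64(0.302502309333007), np.float64(-0.8934517749291722), np.float64(-0.1188605366811908)] w 0.049858425263875274
turn [ 0.0009  0.0018 -0.0009] q [ 0.2798  0.5756  0.5159  1.9436 -0.9543  0.6919  0.1104]
(50, 0, 20) dp cm [ 1.2066  0.2723 -3.8904]
(50, 0, 3) dp cm [ 1.7733  0.4021 -5.4879]
(50, 0, 1.5) dp cm [ 1.8234  0.4136 -5.6288]
```

View pics/side7c.png

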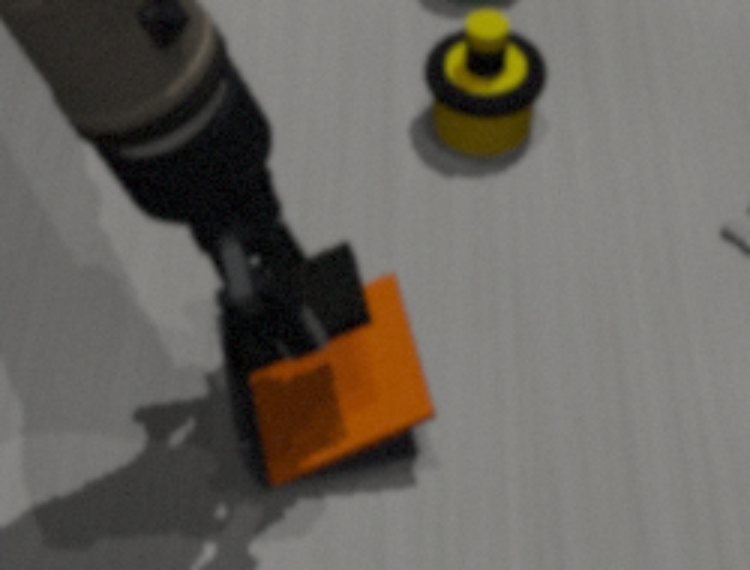

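```bash
python3 -m pendant '[{"fingers":0,"dp":[0.6,0.15,-2],"rotation":[0,0,0]},{"fingers":0,"dp":[1.2,0.27,-3.9],"rotation":[0,0,0]},{"fingers":0,"dp":[1.6,0.36,-5],"rotation":[0,0,0]},{"fingers":0,"dp":[1.77,0.4,-5.5],"rotation":[0,0,0]},{"fingers":0,"dp":[1.77,0.4,-5.5],"rotation":[0,0,0]}]'
python3 - <<'E'
from shelf import *
snap('side','side8')
rep([(50,0,1),(50,0,0),(46,0,1),(42,0,1),(38,0,1)])
im=cv2.imread('pics/side8.png')[330:450,190:340];cv2.imwrite('pics/side8c.png',cv2.resize(im,None,fx=5,fy=5))
E
```

```text
time: 19.68
tool_pos: [0.5403, -0.3763, 0.0346]
tcp_rot: [-3.037, -0.344, -0.537]
ft_force: [0.1, 0.3, -1.9]
gripper_width: 0.0496
tcp [ 0.5404 -0.3765  0.0349] in shelf mm [49.7039 -0.3811  2.8607] F shelf [np.float64(-0.5498663683239279), np.float64(-0.36538076405167086), np.float64(-0.6317615062737272)] w 0.05029940131205806
turn [ 0.0012  0.0016 -0.0004] q [ 0.3195  0.6655  0.4358  1.934  -1.0536  0.6167  0.1892]
(50, 0, 1) dp cm [ 0.0806  0.0576 -0.1647]
(50, 0, 0) dp cm [ 0.114   0.0652 -0.2587]
(46, 0, 1) dp cm [-0.2857 -0.0263 -0.3015]
(42, 0, 1) dp cm [-0.6521 -0.1103 -0.4383]
(38, 0, 1) dp cm [-1.0185 -0.1942 -0.5751]
```

View pics/side8c.png

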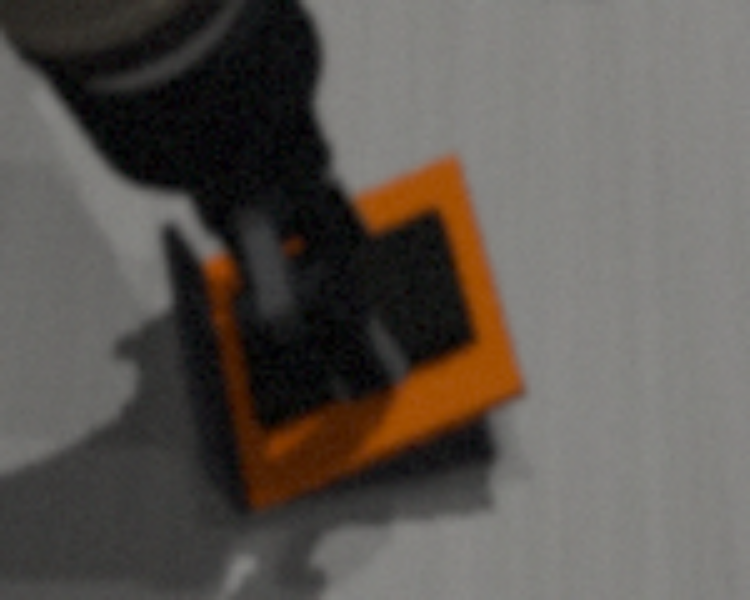

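```bash
python3 -m pendant '[{"fingers":0,"dp":[0.08,0.04,-0.16],"rotation":[0,0,0]},{"fingers":0,"dp":[0.11,0.04,-0.26],"rotation":[0,0,0]},{"fingers":0,"dp":[0.11,0.04,-0.26],"rotation":[0,0,0]}]';python3 -c "
from shelf import *
rep([(50,0,-1),(45,0,0.5),(42,0,0.5),(39,0,0.5)])"
```

```text
time: 20.1
tool_pos: [0.5413, -0.3767, 0.0338]
tcp_rot: [-3.037, -0.344, -0.54]
ft_force: [-5.7, 1.3, 11.3]
gripper_width: 0.0498
tcp [ 0.5413 -0.3767  0.0338] in shelf mm [50.0813 -0.7129  1.5302] F shelf [np.float64(-1.0463442435126267), np.float64(2.556324293561288), np.float64(12.38173444224421)] w 0.04981260491676792
turn [0.0011 0.0031 0.    ] q [ 0.3211  0.6677  0.4334  1.9332 -1.0578  0.615   0.1924]
(50, 0, -1) dp cm [ 0.061   0.0871 -0.2405]
(45, 0, 0.5) dp cm [-0.447  -0.0292 -0.2706]
(42, 0, 0.5) dp cm [-0.7218 -0.0922 -0.3732]
(39, 0, 0.5) dp cm [-0.9966 -0.1551 -0.4758]
```

```bash
python3 -m pendant '[{"fingers":0,"dp":[-0.19,-0.04,-0.04],"rotation":[0,0,0]},{"fingers":0,"dp":[-0.38,-0.08,-0.11],"rotation":[0,0,0]},{"fingers":0,"dp":[-0.56,-0.13,-0.175],"rotation":[0,0,0]},{"fingers":0,"dp":[-0.74,-0.17,-0.24],"rotation":[0,0,0]},{"fingers":0,"dp":[-0.74,-0.17,-0.24],"rotation":[0,0,0]}]';python3 -c "
from shelf import *
rep([(40,0,1.7),(39,0,1.7),(38,0,1.7)])"
```

```text
time: 20.72
tool_pos: [0.5336, -0.3784, 0.0311]
tcp_rot: [-3.037, -0.343, -0.54]
ft_force: [0.7, 0.6, -1.0]
gripper_width: 0.0503
tcp [ 0.5336 -0.3784  0.0311] in shelf mm [41.7691 -0.6709  1.7423] F shelf [np.float64(0.4337628630228886), np.float64(0.4695124381237958), np.float64(-1.2302208398326129)] w 0.05031166704294415
turn [0.0009 0.0026 0.0003] q [ 0.3347  0.6659  0.4272  1.944  -1.0643  0.6099  0.2118]
(40, 0, 1.7) dp cm [-0.1756  0.0286 -0.0645]
(39, 0, 1.7) dp cm [-0.2672  0.0076 -0.0987]
(38, 0, 1.7) dp cm [-0.3588 -0.0133 -0.1329]
```

```bash
python3 -m pendant '[{"fingers":0,"dp":[-0.1,-0.02,-0.03],"rotation":[0,0,0]},{"fingers":0,"dp":[-0.18,-0.04,-0.065],"rotation":[0,0,0]},{"fingers":0,"dp":[-0.27,-0.06,-0.1],"rotation":[0,0,0]},{"fingers":0,"dp":[-0.32,-0.07,-0.12],"rotation":[0,0,0]}]';python3 - <<'E'
from shelf import *
rep([(38,0,1.7),(37,0,1.7),(36,0,1.7)])
S=snap('side','side9');T=snap('top','top9')
a=cv2.resize(S['color'][350:450,200:330],(400,308));b=cv2.resize(T['color'][215:300,430:540],(400,309))
cv2.imwrite('pics/c9.png',np.hstack([a,b[:308]]))
E
```

```text
time: 21.22
tool_pos: [0.5323, -0.3785, 0.0308]
tcp_rot: [-3.036, -0.345, -0.543]
ft_force: [6.1, 1.1, 0.9]
gripper_width: 0.05
tcp [ 0.5323 -0.3785  0.0308] in shelf mm [40.3948 -0.5205  1.8234] F shelf [np.float64(6.161371643206667), np.float64(-0.30257738897618985), np.float64(-1.2349150716190482)] w 0.04996315489427805
turn [ 0.0006  0.0052 -0.0011] q [ 0.34    0.6649  0.4232  1.9469 -1.0688  0.6081  0.2209]
(38, 0, 1.7) dp cm [-0.2269  0.0014 -0.0935]
(37, 0, 1.7) dp cm [-0.3185 -0.0195 -0.1277]
(36, 0, 1.7) dp cm [-0.4101 -0.0405 -0.1619]
```

View pics/c9.png

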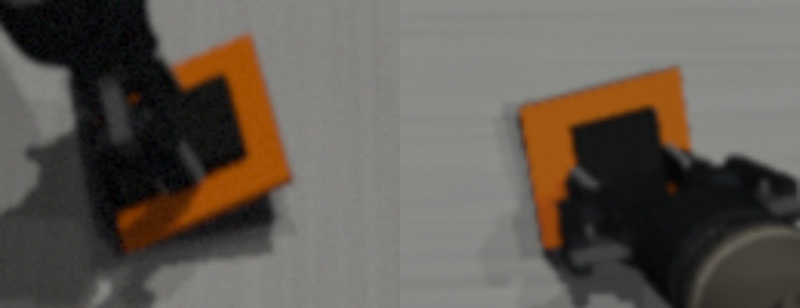

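```bash
cat >> shelf.py <<'E'
def plane(s,uv,h):
    r=ray(s,uv,0)-s['xyz']; t=((O+h*n-s['xyz'])@n)/(r@n); d=s['xyz']+r*t[:,None]-O
    return np.c_[d@ux,d@uy]*1e3
def edges(s,h):
    # rows across slope (y) in rectified face picture at height h (m); 0.25 mm/px
    g=np.float32([[x,y] for x in(0,94) for y in(-60,60)])
    W=np.array([O+(x*ux+y*uy)/1e3+h*n for x,y in g]); K=s['camera_matrix']; p=(W-s['xyz'])@s['R']@K.T; p=np.float32(p[:,:2]/p[:,2:])
    H=cv2.getPerspectiveTransform(p,np.float32([[(60-y)*4,(94-x)*4] for x,y in g]))
    return cv2.warpPerspective(s['color'],H,(480,376),flags=cv2.INTER_LINEAR)
def trans(s,h,x,lo,hi):
    im=cv2.cvtColor(edges(s,h),cv2.COLOR_BGR2HSV)[int((94-x-3)*4):int((94-x+3)*4),:,:].astype(float).mean(0)
    return im
E
python3 - <<'E'
from shelf import *
for nme in('top','side'):
    s=load(f'/tmp/{nme}9.npz')
    for h,tag in((.001,'face'),(.0115,'tiletop')):
        im=edges(s,h)
        r=im[...,2].astype(float)-im[...,0]   # red-blue: orange high
        for x in((85,) if tag=='face' else (60,66,70)) :
            p=r[int((94-x-2)*4):int((94-x+2)*4)].mean(0); th=(p.max()+p.min())/2
            k=np.where(np.diff((p>th).astype(int)))[0]; print(nme,tag,x,'y edges',60-k/4,'max/min',p.max(),p.min())
E
```

```text
top face 85 y edges [ 53.25 -46.25] max/min 144.0 0.125
top tiletop 60 y edges [ 55.75  27.25 -25.25 -42.5 ] max/min 144.1875 -1.75
top tiletop 66 y edges [ 56.    27.75 -25.5  -42.5 ] max/min 143.9375 -0.875
top tiletop 70 y edges [ 56.25  27.5  -25.25 -42.5 ] max/min 144.0625 -1.9375
side face 85 y edges [ 49.5  -50.25] max/min 160.75 1.5
side tiletop 60 y edges [ 40.75  22.25 -35.   -59.  ] max/min 159.9375 -2.6875
side tiletop 66 y edges [ 40.5  22.5 -35.  -59. ] max/min 159.25 -1.1875
side tiletop 70 y edges [ 40.5   22.25 -35.   -59.  ] max/min 159.625 -2.75
```

```bash
python3 -m pendant '[{"fingers":0,"dp":[0.1,0.02,0.05],"rotation":[0,0,0]},{"fingers":0,"dp":[0.06,0.17,0.05],"rotation":[0,0.004,0]},{"fingers":0,"dp":[0.03,0.31,0.05],"rotation":[0,0.004,0]},{"fingers":0,"dp":[0.03,0.31,0.05],"rotation":[0,0.004,0]},{"fingers":0,"dp":[-0.1,0.27,-0.03],"rotation":[0,0.004,0]},{"fingers":0,"dp":[-0.17,0.26,-0.06],"rotation":[0,0.004,0]},{"fingers":0,"dp":[-0.24,0.245,-0.1],"rotation":[0,0.004,0]}]';python3 - <<'E'
from shelf import *
rep([(39,2.3,1.5),(38,2.3,1.5)])
for nme,h,x in(('top',.001,85),('top',.0115,66),('side',.001,85),('side',.0115,66)):
    s=snap(nme,f'{nme}10'); im=edges(s,h); r=im[...,2].astype(float)-im[...,0]
    p=r[int((94-x-2)*4):int((94-x+2)*4)].mean(0); th=(p.max()+p.min())/2
    print(nme,h,60-np.where(np.diff((p>th).astype(int)))[0]/4)
E
```

```text
time: 22.2
tool_pos: [0.5316, -0.3757, 0.0306]
tcp_rot: [-3.036, -0.347, -0.541]
ft_force: [5.0, 2.9, 2.9]
gripper_width: 0.0499
tcp [ 0.5316 -0.3757  0.0306] in shelf mm [40.3668  2.43    1.6763] F shelf [np.float64(6.215768352747736), np.float64(1.69258964204072), np.float64(0.8580053655702403)] w 0.0499088765399957
turn [ 0.0003  0.0038 -0.0022] q [ 0.3363  0.6625  0.4227  1.9517 -1.0687  0.6055  0.2199]
(39, 2.3, 1.5) dp cm [-0.1164 -0.04   -0.0633]
(38, 2.3, 1.5) dp cm [-0.208  -0.061  -0.0975]
top 0.001 [ 53.25 -46.25]
top 0.0115 [ 56.25  30.5  -22.   -42.5 ]
side 0.001 [ 49.5  -50.25]
side 0.0115 [ 40.5   25.   -32.5  -58.75]
```

```bash
python3 -m pendant '[{"fingers":0,"dp":[-0.12,-0.03,-0.09],"rotation":[0,0,0]},{"fingers":0,"dp":[-0.12,-0.03,-0.09],"rotation":[0,0,0]}]'; python3 -m pendant '[{"fingers":75,"dp":[0,0,0],"rotation":[0,0,0]},{"fingers":75,"dp":[0,0,0],"rotation":[0,0,0]},{"fingers":75,"dp":[0,0,0],"rotation":[0,0,0]},{"fingers":75,"dp":[-0.7,-0.15,1.9],"rotation":[0,0,0]},{"fingers":75,"dp":[-2,-0.46,5.6],"rotation":[0,0,0]},{"fingers":75,"dp":[-2,2,10],"rotation":[0,0,0]},{"fingers":75,"dp":[-2,7,12],"rotation":[0,0.1,0]},{"fingers":75,"dp":[-2,12,12],"rotation":[0,0.2,0]},{"fingers":75,"dp":[-2,18,12],"rotation":[0,0.2,0]},{"fingers":75,"dp":[-2,18,12],"rotation":[0,0.2,0]}]'
python3 - <<'E'
from shelf import *
rep([])
S=snap('side','side11');T=snap('top','top11')
for nme,h,x in(('top',.001,85),('top',.0115,66),('top',.0115,30),('side',.001,85),('side',.0115,66),('side',.0115,30)):
    s=S if nme=='side' else T; im=edges(s,h); r=im[...,2].astype(float)-im[...,0]
    p=r[int((94-x-2)*4):int((94-x+2)*4)].mean(0); th=(p.max()+p.min())/2
    print(nme,h,x,60-np.where(np.diff((p>th).astype(int)))[0]/4)
a=cv2.resize(S['color'][350:450,200:330],(400,308));b=cv2.resize(T['color'][215:300,430:540],(400,309))
cv2.imwrite('pics/c11.png',np.hstack([a,b[:308]]))
E
```

```text
time: 22.65
tool_pos: [0.5317, -0.3756, 0.0305]
tcp_rot: [-3.035, -0.348, -0.544]
ft_force: [3.6, 2.4, 5.4]
gripper_width: 0.0494
time: 23.9
tool_pos: [0.5119, -0.1898, 0.1509]
tcp_rot: [-3.048, -0.35, -0.236]
ft_force: [-0.2, -0.5, -0.2]
gripper_width: 0.0642
tcp [ 0.5119 -0.1898  0.1509] in shelf mm [102.443  187.955  107.0844] F shelf [np.float64(-0.40551359430794215), np.float64(-0.44783024151294304), np.float64(-0.07646125585976901)] w 0.06418818022215723
turn [-0.0026 -0.1948 -0.0117] q [-0.2685  0.3895  0.7281  2.0573 -0.5762  0.7678 -0.5175]
top 0.001 85 [ 53.25 -46.25]
top 0.0115 66 [ 56.   30.5 -22.  -42.5]
top 0.0115 30 [-22.25 -42.5 ]
side 0.001 85 [ 49.5  -50.25]
side 0.0115 66 [ 40.5   25.   -32.75 -58.75]
side 0.0115 30 [ 40.5   24.75 -32.5  -59.  ]
```

View pics/c11.png

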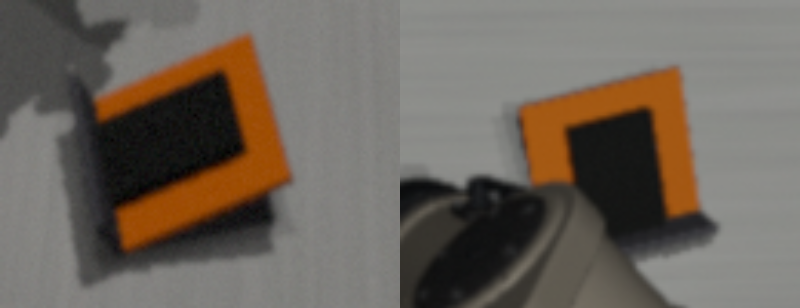

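Run:
```python
from shelf import *
o=robot.get_obs();M=R.from_rotvec(o['tcp_rot']).as_matrix();a=np.radians(-87.7)
y=np.array([np.cos(a),np.sin(a),0]);z=np.array([0,0,-1]);W=np.stack([np.cross(y,z),y,z],1)
print(R.from_matrix(W@M.T).as_rotvec(),(np.array([.4545,.294,.15])-o['tool_pos'])*100)
```

```text
[-0.0641  0.1539 -0.1808] [-5.7035 48.9556 -0.1437]
```

```bash
python3 -m pendant '[{"fingers":75,"dp":[-1,6,0],"rotation":[-0.03,0.08,-0.09]},{"fingers":75,"dp":[-2,12,0],"rotation":[-0.064,0.154,-0.181]},{"fingers":75,"dp":[-3,18,0],"rotation":[-0.064,0.154,-0.181]},{"fingers":75,"dp":[-3.5,24,0],"rotation":[-0.064,0.154,-0.181]},{"fingers":75,"dp":[-4,30,0],"rotation":[-0.064,0.154,-0.181]},{"fingers":75,"dp":[-4.5,36,0],"rotation":[-0.064,0.154,-0.181]},{"fingers":75,"dp":[-5,42,0],"rotation":[-0.064,0.154,-0.181]},{"fingers":75,"dp":[-5.7,49,0],"rotation":[-0.064,0.154,-0.181]},{"fingers":75,"dp":[-5.7,49,0],"rotation":[-0.064,0.154,-0.181]},{"fingers":75,"dp":[-5.7,49,0],"rotation":[-0.064,0.154,-0.181]},{"fingers":75,"dp":[-5.7,49,0],"rotation":[-0.064,0.154,-0.181]}]'
python3 - <<'E'
from shelf import *
o=robot.get_obs();M=R.from_rotvec(o['tcp_rot']).as_matrix();a=np.radians(-87.7)
y=np.array([np.cos(a),np.sin(a),0]);z=np.array([0,0,-1]);W=np.stack([np.cross(y,z),y,z],1)
print(R.from_matrix(W@M.T).as_rotvec(),(np.array([.4545,.294,-.001])-o['tool_pos'])*100,o['joint_positions'])
E
```

```text
time: 25.38
tool_pos: [0.4556, 0.2916, 0.1517]
tcp_rot: [3.141, 0.055, 0.0]
ft_force: [-0.3, 0.4, 0.1]
gripper_width: 0.064
[0.0004 0.0002 0.0049] [ -0.1124   0.2439 -15.2739] [-1.3308  0.4679  0.8425  1.9938 -0.453   0.876  -1.7785]
```

```bash
python3 -m pendant '[{"fingers":80,"dp":[-0.1,0.2,-6],"rotation":[0,0,0.005]},{"fingers":80,"dp":[-0.1,0.2,-10],"rotation":[0,0,0.005]},{"fingers":80,"dp":[-0.1,0.2,-13.5],"rotation":[0,0,0.005]},{"fingers":80,"dp":[-0.1,0.2,-15.25],"rotation":[0,0,0.005]},{"fingers":80,"dp":[-0.1,0.2,-15.25],"rotation":[0,0,0.005]},{"fingers":0,"dp":[-0.1,0.2,-15.25],"rotation":[0,0,0.005]},{"fingers":0,"dp":[-0.1,0.2,-15.25],"rotation":[0,0,0.005]},{"fingers":0,"dp":[-0.1,0.2,-15.25],"rotation":[0,0,0.005]},{"fingers":0,"dp":[-0.1,0.2,-15.25],"rotation":[0,0,0.005]}]'; python3 -m pendant '[{"fingers":0,"dp":[0,0,5],"rotation":[0,0,0]},{"fingers":0,"dp":[0,0,11],"rotation":[0,0,0]},{"fingers":0,"dp":[0.5,-5,14],"rotation":[0,0,0]},{"fingers":0,"dp":[1,-11,14],"rotation":[0,0,0]},{"fingers":0,"dp":[2,-17,14],"rotation":[0,0,0]},{"fingers":0,"dp":[3,-23,14],"rotation":[0,0,0]},{"fingers":0,"dp":[4,-29,14],"rotation":[0,0,0]},{"fingers":0,"dp":[5,-35,14],"rotation":[0,0,0]},{"fingers":0,"dp":[6,-41,14],"rotation":[0,0,0]},{"fingers":0,"dp":[6,-45,14],"rotation":[0,0,0]},{"fingers":0,"dp":[6,-45,14],"rotation":[0,0,0]}]'; python3 -c "
from shelf import *
rep([(52,2.4,70),(52,2.4,30),(52,2.4,13.5)])
snap('side','side12');snap('top','top12')"
```

```text
time: 26.5
tool_pos: [0.4557, 0.2936, 0.001]
tcp_rot: [-3.14, -0.063, -0.004]
ft_force: [-0.5, -1.7, 6.4]
gripper_width: 0.0499
time: 27.88
tool_pos: [0.5153, -0.1608, 0.1425]
tcp_rot: [3.14, 0.052, 0.007]
ft_force: [-0.8, 1.5, -0.9]
gripper_width: 0.05
tcp [ 0.5153 -0.1608  0.1425] in shelf mm [108.7894 215.5251  95.8507] F shelf [np.float64(-0.718320054654453), np.float64(1.6337956699308651), np.float64(-0.6931707978153266)] w 0.050027331888501225
turn [ 0.0452 -0.3419  0.1904] q [-0.4494  0.4757  0.8295  2.0066 -0.4669  0.8516 -0.8977]
(52, 2.4, 70) dp cm [  0.4181 -21.7686  -4.3715]
(52, 2.4, 30) dp cm [  1.7516 -21.4632  -8.1303]
(52, 2.4, 13.5) dp cm [  2.3017 -21.3372  -9.6807]
```

View pics/side12.png

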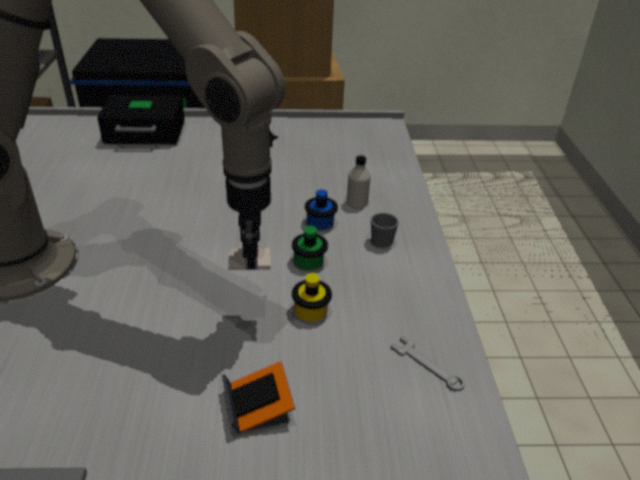

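```bash
python3 -m pendant '[{"fingers":0,"dp":[0.1,-5,0],"rotation":[0.01,-0.09,0.05]},{"fingers":0,"dp":[0.2,-10,0],"rotation":[0.02,-0.17,0.1]},{"fingers":0,"dp":[0.3,-15,0],"rotation":[0.03,-0.26,0.145]},{"fingers":0,"dp":[0.4,-20,0],"rotation":[0.045,-0.342,0.19]},{"fingers":0,"dp":[0.4,-21.8,-2],"rotation":[0.045,-0.342,0.19]},{"fingers":0,"dp":[0.4,-21.8,-4.4],"rotation":[0.045,-0.342,0.19]},{"fingers":0,"dp":[0.4,-21.8,-4.4],"rotation":[0.045,-0.342,0.19]},{"fingers":0,"dp":[0.4,-21.8,-4.4],"rotation":[0.045,-0.342,0.19]}]'; python3 -c "
from shelf import *
snap('side','side13')
rep([(52,2.4,30),(52,2.4,18),(52,2.4,15),(52,2.4,12.5)])"
```

```text
time: 28.98
tool_pos: [0.5209, -0.3731, 0.0985]
tcp_rot: [-3.034, -0.355, -0.534]
ft_force: [0.4, -1.0, -0.6]
gripper_width: 0.0498
tcp [ 0.521  -0.3735  0.0989] in shelf mm [54.4128  6.9076 69.1896] F shelf [np.float64(-0.010722673085003482), np.float64(0.38788797782606094), np.float64(-1.1277426017261012)] w 0.05014450545909937
turn [ 0.0007  0.     -0.0079] q [ 0.3011  0.5445  0.4737  1.949  -0.8979  0.6795  0.0636]
(52, 2.4, 30) dp cm [ 1.1862 -0.1908 -3.7651]
(52, 2.4, 18) dp cm [ 1.5862 -0.0991 -4.8928]
(52, 2.4, 15) dp cm [ 1.6862 -0.0762 -5.1747]
(52, 2.4, 12.5) dp cm [ 1.7696 -0.0571 -5.4096]
```

```bash
python3 -m pendant '[{"fingers":0,"dp":[0.6,-0.2,-2],"rotation":[0,0,-0.008]},{"fingers":0,"dp":[1.19,-0.19,-3.77],"rotation":[0,0,-0.008]},{"fingers":0,"dp":[1.59,-0.1,-4.9],"rotation":[0,0,-0.008]},{"fingers":0,"dp":[1.69,-0.08,-5.17],"rotation":[0,0,-0.008]},{"fingers":0,"dp":[1.69,-0.08,-5.17],"rotation":[0,0,-0.008]},{"fingers":0,"dp":[1.69,-0.08,-5.17],"rotation":[0,0,-0.008]}]'; python3 -c "
from shelf import *
rep([(52,2.4,12.5),(52,2.4,11.8)])"
```

```text
time: 29.78
tool_pos: [0.5379, -0.3748, 0.0477]
tcp_rot: [-3.038, -0.343, -0.536]
ft_force: [0.0, -0.2, -0.9]
gripper_width: 0.0501
tcp [ 0.5379 -0.3748  0.0477] in shelf mm [52.157   1.8988 15.5464] F shelf [np.float64(-0.3539745881446362), np.float64(-0.19423014124112828), np.float64(-0.8581272198914124)] w 0.050064905992695065
turn [0.0013 0.0006 0.0006] q [ 0.3414  0.6327  0.4032  1.9362 -0.9893  0.6082  0.1328]
(52, 2.4, 12.5) dp cm [ 0.076   0.0688 -0.2916]
(52, 2.4, 11.8) dp cm [ 0.0993  0.0742 -0.3574]
```

```bash
python3 -m pendant '[{"fingers":0,"dp":[0.05,0.05,-0.2],"rotation":[0,0,0]},{"fingers":0,"dp":[0.08,0.07,-0.29],"rotation":[0,0,0]},{"fingers":0,"dp":[0.09,0.07,-0.33],"rotation":[0,0,0]},{"fingers":0,"dp":[0.1,0.07,-0.36],"rotation":[0,0,0]}]'
python3 - <<'E'
from shelf import *
rep([(46,2.4,12.3),(42,2.4,12.3),(40,2.4,12.3),(38,2.4,12.3)])
S=snap('side','side14');T=snap('top','top14')
for nme,h,x in(('top',.001,85),('top',.0215,72),('top',.0215,78),('side',.001,85),('side',.0215,72)):
    s=S if nme=='side' else T; im=edges(s,h).astype(float); r=im[...,0] # blue: white tile high, orange low
    r=im[...,2]-im[...,0]
    p=r[int((94-x-2)*4):int((94-x+2)*4)].mean(0); th=(p.max()+p.min())/2
    print(nme,h,x,60-np.where(np.diff((p>th).astype(int)))[0]/4)
a=cv2.resize(S['color'][350:450,200:330],(400,308));b=cv2.resize(T['color'][215:300,430:540],(400,309))
cv2.imwrite('pics/c14.png',np.hstack([a,b[:308]]))
E
```

```text
time: 30.28
tool_pos: [0.5389, -0.374, 0.0443]
tcp_rot: [-3.038, -0.343, -0.537]
ft_force: [-2.4, 0.7, 5.1]
gripper_width: 0.0497
tcp [ 0.5389 -0.374   0.0443] in shelf mm [52.0535  2.445  12.0457] F shelf [np.float64(-0.3175709933462005), np.float64(1.1839523318670802), np.float64(5.575383367487043)] w 0.04974585765722825
turn [0.0009 0.0008 0.0004] q [ 0.3436  0.6377  0.3979  1.9364 -0.9956  0.6032  0.138 ]
(46, 2.4, 12.3) dp cm [-0.562  -0.1333 -0.1831]
(42, 2.4, 12.3) dp cm [-0.9284 -0.2172 -0.32  ]
(40, 2.4, 12.3) dp cm [-1.1115 -0.2592 -0.3884]
(38, 2.4, 12.3) dp cm [-1.2947 -0.3011 -0.4568]
top 0.001 85 [ 53.25 -46.25]
top 0.0215 72 [ 59.    33.75 -23.5  -39.  ]
top 0.0215 78 [ 58.75  33.75 -23.75 -39.  ]
side 0.001 85 [ 49.75  31.5   18.25  12.5    8.   -50.25]
side 0.0215 72 [ 31.75  27.25 -41.  ]
```

View pics/c14.png

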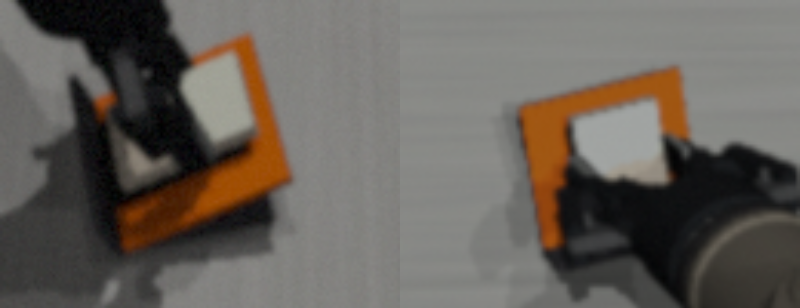

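```bash
python3 -m pendant '[{"fingers":0,"dp":[-0.28,-0.06,-0.07],"rotation":[0,0,0]},{"fingers":0,"dp":[-0.56,-0.13,-0.18],"rotation":[0,0,0]},{"fingers":0,"dp":[-0.75,-0.175,-0.25],"rotation":[0,0,0]},{"fingers":0,"dp":[-0.93,-0.215,-0.32],"rotation":[0,0,0]},{"fingers":0,"dp":[-1.02,-0.235,-0.355],"rotation":[0,0,0]},{"fingers":0,"dp":[-1.11,-0.26,-0.39],"rotation":[0,0,0]},{"fingers":0,"dp":[-1.2,-0.28,-0.425],"rotation":[0,0,0]},{"fingers":0,"dp":[-1.25,-0.29,-0.44],"rotation":[0,0,0]}]'; python3 -c "
from shelf import *
rep([(38,2.4,12),(37,2.4,12)])"
```

```text
time: 31.38
tool_pos: [0.5292, -0.3761, 0.0411]
tcp_rot: [-3.036, -0.346, -0.542]
ft_force: [7.8, 1.5, 1.5]
gripper_width: 0.05
tcp [ 0.5292 -0.3761  0.0411] in shelf mm [41.6195  2.5331 12.436 ] F shelf [np.float64(7.988140058128014), np.float64(-0.24498965220881494), np.float64(-1.3136700176947271)] w 0.04995587328388506
turn [ 0.0007  0.0046 -0.0015] q [ 0.3659  0.6343  0.3854  1.9518 -1.009   0.5946  0.1714]
(38, 2.4, 12) dp cm [-0.314  -0.0856 -0.1648]
(37, 2.4, 12) dp cm [-0.4056 -0.1066 -0.199 ]
```

```bash
python3 -m pendant '[{"fingers":0,"dp":[-0.12,-0.03,-0.1],"rotation":[0,0,0]},{"fingers":0,"dp":[-0.12,-0.03,-0.1],"rotation":[0,0,0]}]'; python3 -m pendant '[{"fingers":75,"dp":[0,0,0],"rotation":[0,0,0]},{"fingers":75,"dp":[0,0,0],"rotation":[0,0,0]},{"fingers":75,"dp":[0,0,0],"rotation":[0,0,0]},{"fingers":75,"dp":[-0.7,-0.15,1.9],"rotation":[0,0,0]},{"fingers":75,"dp":[-2,-0.46,5.6],"rotation":[0,0,0]},{"fingers":75,"dp":[-2,2,10],"rotation":[0,0,0]},{"fingers":75,"dp":[-2,7,12],"rotation":[0,0.1,0]},{"fingers":75,"dp":[-2,12,12],"rotation":[0,0.2,0]},{"fingers":75,"dp":[-3,18,12],"rotation":[0,0.2,0]},{"fingers":75,"dp":[-4,24,12],"rotation":[0,0.2,0]},{"fingers":75,"dp":[-5,30,12],"rotation":[0,0.2,0]},{"fingers":75,"dp":[-5,30,12],"rotation":[0,0.2,0]}]'
python3 - <<'E'
from shelf import *
rep([])
S=snap('side','side15');T=snap('top','top15')
for nme,h,x in(('top',.001,85),('top',.0215,60),('top',.0215,30),('side',.001,85),('side',.0215,60),('side',.0215,30)):
    s=S if nme=='side' else T; im=edges(s,h).astype(float); r=im[...,2]-im[...,0]
    p=r[int((94-x-2)*4):int((94-x+2)*4)].mean(0); th=(p.max()+p.min())/2
    print(nme,h,x,60-np.where(np.diff((p>th).astype(int)))[0]/4)
# fore-aft: profile of brightness up the slope along y~4
for nme,s in(('top',T),('side',S)):
    im=edges(s,.0215).astype(float); g=im[:,200:230,0].mean(1); print(nme,'blue ch up slope x=93..',[(94-i/4,int(g[i])) for i in range(0,376,12)])
    P=cloud(s);d=(P-O); x,y,z=d@ux*1e3,d@uy*1e3,d@n*1e3
    m=(x>8)&(x<68)&(y>-15)&(y<20)&(z>5)&(z<40); A=np.c_[x[m]-38,y[m],np.ones(m.sum())]; print('tile top plane',np.linalg.lstsq(A,z[m],rcond=None)[0])
a=cv2.resize(S['color'][350:450,200:330],(400,308));b=cv2.resize(T['color'][215:300,430:540],(400,309))
cv2.imwrite('pics/c15.png',np.hstack([a,b[:308]]))
E
```

```text
time: 31.62
tool_pos: [0.5293, -0.3761, 0.0409]
tcp_rot: [-3.035, -0.347, -0.546]
ft_force: [5.0, 1.8, 3.2]
gripper_width: 0.0496
time: 33.12
tool_pos: [0.4781, -0.0709, 0.1613]
tcp_rot: [-3.049, -0.349, -0.237]
ft_force: [0.3, -0.7, 0.6]
gripper_width: 0.0644
tcp [ 0.4781 -0.0709  0.1613] in shelf mm [ 99.9975 311.3937 119.0261] F shelf [np.float64(0.306505158462303), np.float64(-0.7635712333937748), np.float64(0.5701985513184122)] w 0.06435134634826399
turn [-0.0017 -0.1942 -0.011 ] q [-0.5287  0.224   0.7019  2.2003 -0.4001  0.6741 -0.8888]
top 0.001 85 [ 53.25 -46.25]
top 0.0215 60 [ 59.   34.  -23.5 -39. ]
top 0.0215 30 [ 58.75  33.75 -23.75 -39.  ]
side 0.001 85 [ 49.5  -50.25]
side 0.0215 60 [ 31.75  27.25 -40.75]
side 0.0215 30 [ 31.5  27.  -41. ]
top blue ch up slope x=93.. [(94.0, 18), (91.0, 19), (88.0, 18), (85.0, 16), (82.0, 50), (79.0, 106), (76.0, 151), (73.0, 162), (70.0, 162), (67.0, 162), (64.0, 162), (61.0, 162), (58.0, 161), (55.0, 161), (52.0, 161), (49.0, 162), (46.0, 161), (43.0, 161), (40.0, 161), (37.0, 161), (34.0, 162), (31.0, 161), (28.0, 162), (25.0, 161), (22.0, 161), (19.0, 161), (16.0, 162), (13.0, 161), (10.0, 161), (7.0, 162), (4.0, 150), (1.0, 93)]
tile top plane [-0.0026 -0.0169 21.3108]
side blue ch up slope x=93.. [(94.0, 6), (91.0, 4), (88.0, 5), (85.0, 6), (82.0, 9), (79.0, 53), (76.0, 122), (73.0, 141), (70.0, 142), (67.0, 144), (64.0, 142), (61.0, 143), (58.0, 143), (55.0, 142), (52.0, 142), (49.0, 141), (46.0, 142), (43.0, 142), (40.0, 142), (37.0, 142), (34.0, 142), (31.0, 142), (28.0, 141), (25.0, 143), (22.0, 142), (19.0, 141), (16.0, 141), (13.0, 141), (10.0, 142), (7.0, 143), (4.0, 139), (1.0, 100)]
tile top plane [ 0.0006 -0.0082 20.4133]
```

View pics/c15.png

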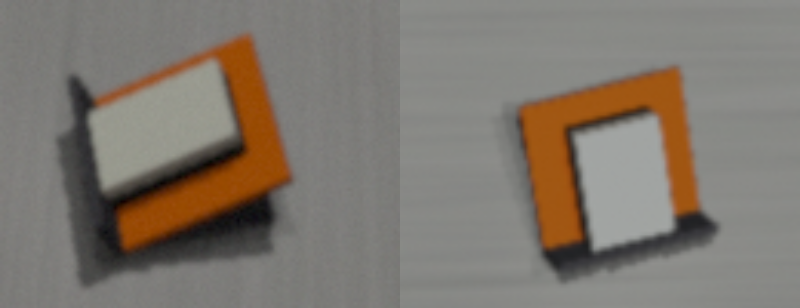

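View pics/top15.png

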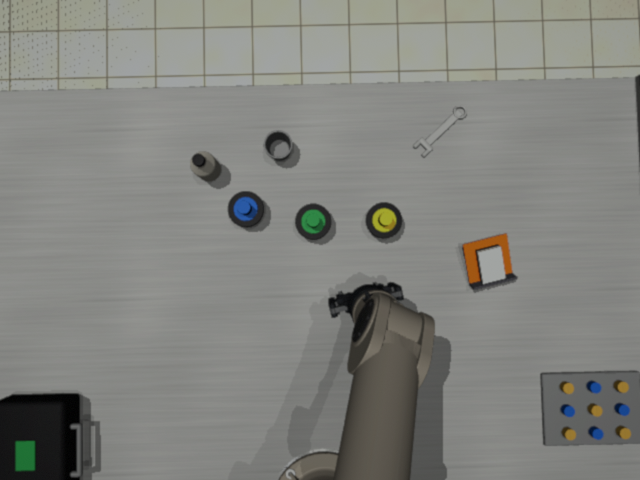

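```bash
python3 -c "
from cell import robot
o=robot.get_obs();print(o['time'],o['qvel'].round(3));print(robot.hand_in())"
```

```text
33.225 [ 0.051  0.017  0.012 -0.014 -0.005 -0.004  0.006]
the job is handed in; nothing more can be done
None
```

The job is done and handed in at 33.2 s of the 112 s allowed. The three covers sit on their pots, and both tiles are on the rest, black underneath and white on top. The gripper was open and clear of everything, and the arm was still settling very slightly at hand-in. I viewed 9 pictures.

**What the last checks showed**
- **Covers:** The discs measured flat from the top camera, with tilt under about 0.5°. They are within about 2–3 mm of where the tool released them, which is well inside the 8 mm of play. I placed yellow first, then blue, then green.
- **Tiles:** The top of the stack is parallel to the slope, about 20 mm above the face. Sideways it is centred to within about 1–2 mm. Each tile was slid down while gripped until it pushed back with 6–8 N at the backstop.
- **Bottle:** It is at the same place in the picture as at the start.

**What disagreed**
- **Camera offset:** Near the shelf the two cameras differ by about 3–5 mm sideways. I centred the black tile by its distance from the shelf edges in each view, which meant moving it about 3 mm before release.
- **Shelf height:** Contact showed the shelf face about 1 mm higher than the cameras gave.
- **White tile's lower end:** The two views place it between about 0.5 mm below and 1 mm above the expected backstop line. That it touches the backstop rests mainly on the contact force.
- **Cover disc height:** The discs read about 2.5 mm too high, which I put down to the height band I used. I did not measure it again.

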